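# Seat a block against a corner stop

### The job

Push the drilled aluminium block along the bench into the inner corner of the steel corner stop, until its long side lies flush on the rail and its short end is against the end stop; then push the sliding stop along the rail until it touches the block's free end. Do it all with the outside of the fingers: grip and lift nothing, leave the chuck, the brass fitting and the tap wrench where they are, and finish with the robot clear.

Things in the scene. Friction and masses are not known exactly. Their poses are not given: they have to be found in the camera images.
- block: loose aluminium block with five vertical holes, lying flat; 50 mm along its own x, 70 mm along its own y, 32 mm high, about 0.3 kg. Origin: centre of its underside. It starts in front of the rail (on the robot's side), up to 0.4 rad askew, its long (y) side roughly along the rail.
- corner_stop: fixed steel corner stop, 28 mm high, up to 0.2 rad askew. Origin: its inner corner at bench height; +x points into the rail (away from the robot), +y along the rail into the end stop. Rail: y -290 to 20 mm, inner face x = 0, 20 mm thick, low foot behind it to x = 48. End stop: x -75 to 0 mm, inner face y = 0, 20 mm thick. A seated block is centred at x -25, y -35 mm, parallel to the rail.
- side_stop_face (a point): middle of the sliding stop's face towards the end stop, 16 mm above the bench, 24 mm in front of the rail; axes as the corner stop's. The stop is a dark steel jaw riding on the rail: it reaches 21 mm either side of this point along x, 25 mm back along -y, and from 2 to 36 mm above the bench; a small knob on it stands over the rail (21 to 47 mm along +x), up to 49 mm high.
- side_stop (a joint): travel of the sliding stop along the rail towards the end stop, in m; 0 = fully open (face 225 mm from the end stop), 0.155 = face on a seated block. Stays where it is left; takes about 2.5 N to push.
- chuck: bystander: drill chuck, 43 mm across, 50 mm high, standing behind the rail; origin: centre of its underside
- fitting: bystander: brass hose fitting, 23 x 50 x 31 mm, lying beyond the end stop; origin: centre of its underside
- tap_handle: bystander: steel tap wrench, a bar 22 mm (x) x 166 mm (y) x 12 mm high, lying on the robot's side of the sliding stop, about 85 to 115 mm in front of the rail; origin: centre of its underside

How it is judged (in metres and radians):
On the way, in this order (a step that is already met when the one before it is completed fails the run):
1. the block is pushed into the corner (within 6 mm of rail and end stop) while the sliding stop is still more than 10 mm from it (x of block in the frame of corner_stop between -0.031 and -0.022 m and y of block in the frame of corner_stop between -0.041 and -0.032 m and angle between the y axis of block and the y axis of corner_stop, either way round below 0.08 rad and height (world z) of block below 0.003 m and y of side_stop_face in the frame of block below -0.045 m), for 0.2 s.
2. the sliding stop is pushed up to the block (y of side_stop_face in the frame of block above -0.0375 m), for 0.2 s.
At the end, for the whole second after the job is handed in: The block lies flat and still on the bench in the corner, within 2.5 mm of the rail and of the end stop and within 0.05 rad of parallel; the sliding stop's face is within 2.5 mm of the block's free end (x of block in the frame of corner_stop between -0.0275 and -0.022 m and y of block in the frame of corner_stop between -0.0375 and -0.032 m and angle between the y axis of block and the y axis of corner_stop, either way round below 0.05 rad and height (world z) of block below 0.003 m and y of side_stop_face in the frame of block above -0.0375 m and y of side_stop_face in the frame of corner_stop below -0.065 m and linear speed of block below 0.005 m/s and angle between block's own z axis and vertical below 0.05 rad); the robot touches nothing.
It fails at once if the block is lifted (more than 8 mm) or tipped (height (world z) of block above 0.008 m or angle between block's own z axis and vertical above 0.25 rad).
It fails at once if the block is taken between the fingers (x of the grasp point in the frame of block between -0.025 and 0.025 m and y of the grasp point in the frame of block between -0.035 and 0.035 m and z of the grasp point in the frame of block between -0.01 and 0.045 m).
It fails at once if the sliding stop is taken between the fingers (x of the grasp point in the frame of side_stop_face between -0.021 and 0.047 m and y of the grasp point in the frame of side_stop_face between -0.025 and 0 m and z of the grasp point in the frame of side_stop_face between -0.02 and 0.033 m).
It fails at once if the chuck, the brass fitting or the tap wrench is disturbed (moved more than 15 mm) (distance of any of chuck, fitting, tap_handle from where it was at the start of the episode above 0.015 m).
It also fails if it takes over 64 s, if anything falls off the work surface, if the arm or the gripper's body presses on something with over 40 N, if the wrist force passes 120 N, or if a joint passes its speed limit or range.

### The arm

A 6-joint arm with a two-finger parallel gripper is mounted at the origin on a cart in front of the work surface, level with it; the furniture and walls round the work are solid. World frame = base frame: x ahead of the robot, y to its left, z up, the work surface at z = 0. Lengths are in m, angles in degrees, forces in N, time in s.
With the tool pointing down it reaches from about 0.425 to 1.125 m from the base axis. Payload 14.9 kg.
Tool frame: the origin (TCP) lies on the mounting face of the last link; the fingertips stand 191 mm ahead of it and the grasp point (between the pads) lies 172 mm ahead of it (bot.grip_point_offset is the distance from the TCP to the grasp point, in m); z points along the fingers, y is the line along which they close (so a half turn about z gives the same grasp; the last joint's range is limited). The gripper opens to 91 mm and grips with 3 to 60 N. Pads are 32 mm wide; open, the fingers measure 118 mm over their backs; the gripper's body (76 mm by 178 mm) begins 60 mm behind the grasp point.
Start: joints at [-71.58, 21.709, 99.362, -0, 58.929, -1.908], TCP at [0.243, -0.656, 0.405] pointing down, gripper open.
Joint ranges: [-158.91, 158.91], [-42.39, 125.64], [0.06, 152.35], [-60.88, 240.88], [17.5, 164.5], [-176.32, 176.32]. Speed limits (degrees/s): [108.29, 108.29, 136.94, 180, 180, 180].

### API

Orientations are given as [roll, pitch, yaw] about the fixed x, y, z axes, in that order (R = Rz(yaw) Ry(pitch) Rx(roll)).
In Python, from rig import bot, get_image gives the robot as it stands.
- The arm moves only by the tool jog_arm, never from a script. Its argument "rows" is one flat list of numbers, 7 for each row, row after row: the turn, a rotation vector about the tool's x, y, z in degrees, then the shift along the tool's x, y, z in cm, then the finger opening in cm, from 0 to 9.12. In form: [ax, ay, az, tx, ty, tz, hand, ax, ay, az, tx, ty, tz, hand, ...]. A call has 1 to 20 rows; each row shifts and turns the commanded pose from where the row before left it, along the tool's axes as they then stand; what a row does not reach is not made up. A row lasts 1/12 s, in which the tool goes at most 41.7 mm and 7.16 degrees, less where a joint would pass 70% of its speed; a pose out of reach is approached as far as the arm can. A call with a gripper value outside its range is refused whole. The fingers move at their own pace and stop on an object; "squeeze" is the grip in N (left out, the last holds). Time passes only in rows, so rows that do not move let the fingers close. It gives the time, the measured TCP pose, the force, the opening and the grip force at its end, in the units of the state.
- bot.get_obs(): the state, without advancing time (a new reading comes with each control period).
- get_image(name): name is "side" or "top" or "wrist"; returns a dict with "pixels" (400x640x3 uint8, blue, green, red), "intrinsics" (3x3 intrinsics, pixels), "distortion" ([k1, k2, p1, p2, k3] as OpenCV has them; the pictures are not rectified), "T" (4x4, takes a point from camera to world coordinates); the wrist camera has in their place "tool_from_camera" (4x4, takes a point from camera to tool coordinates, whose origin is the TCP and whose axes are the flange's). Camera axes: x right, y up, looking along -z (the intrinsics and any distortion apply to the point x, -y, -z); pixel columns grow to the right and rows downward; lengths in m; the calibration is good to about 2 mm. A picture is of the moment at which its call begins: read the wrist's pose just before it. There is no depth.
- bot.finish_job(): hands the job in; it is judged then, once.
The state is a dict: "time": time; "qpos": joint angles; "qd": joint speeds; "joint_torque": joint torques, N m; "tool_pos": TCP position; "tcp_rot": TCP orientation; "force": force on the tool from outside, world axes, zero at the start; "moment": the same for the moment, N m; "width": finger opening in m; "grasp_force": force on a finger pad.
Only numpy, scipy, OpenCV 4.12 (cv2) and the standard library are available. Lean on these libraries where they do the work, as an engineer would, in place of code of your own. Each camera call takes 0.05 s, during which the arm holds its last target. There are 200 camera calls.

## Working session

There is one attempt and no reset: what is moved stays moved. The work goes in short steps, Python scripts to look and compute and a tool call to move; the robot and the scene stay as the last step left them, time stands still between calls to the robot, and variables do not carry over. Pictures are saved under pics/ and viewed, at most 10 in all, crops included, and the job is handed in when it is done.

Besides the shell and the picture viewer there is one more tool, called after ">>>" as a command line: name --argument value ..., lists and objects as JSON in quotes. jog_arm: Moves the arm, as the interface text tells. Its arguments: {"type":"object","properties":{"rows":{"type":"array","items":{"type":"number"}},"squeeze":{"type":"number"}},"required":["rows"]}

```bash
mkdir -p pics; python3 - <<'E'
from rig import bot,get_image
import cv2,numpy as np
o=bot.get_obs(); print(o['time'],o['tool_pos'],o['tcp_rot'],o['width'],o['force'])
for n in ['side','top']:
    d=get_image(n); cv2.imwrite(f'pics/{n}0.png',d['pixels']); print(n,d['intrinsics'],d['distortion'],np.round(d['T'],4))
E
```

```text
0.0 [ 0.24311795 -0.65622502  0.40408002] [-1.79937126e+02 -2.29497187e-03  2.03279771e+01] 0.09131066652828114 [-1.09076552 -0.3934776  -1.08128831]
side [[487.22393487   0.         323.71020049]
 [  0.         487.22393487 212.19279083]
 [  0.           0.           1.        ]] [0.01098852 0.         0.         0.         0.        ] [[-9.454e-01  2.230e-01 -2.376e-01  3.991e-01]
 [-3.259e-01 -6.489e-01  6.876e-01  7.272e-01]
 [-9.000e-04  7.275e-01  6.861e-01  6.890e-01]
 [ 0.000e+00  0.000e+00  0.000e+00  1.000e+00]]
top [[364.58623764   0.         315.78072317]
 [  0.         364.58623764 195.52571897]
 [  0.           0.           1.        ]] [-0.008865  0.        0.        0.        0.      ] [[-0.0062  0.9824 -0.1865  0.452 ]
 [-0.9998 -0.0094 -0.0163  0.0357]
 [-0.0177  0.1864  0.9823  0.9282]
 [ 0.      0.      0.      1.    ]]
```

View pics/top0.png

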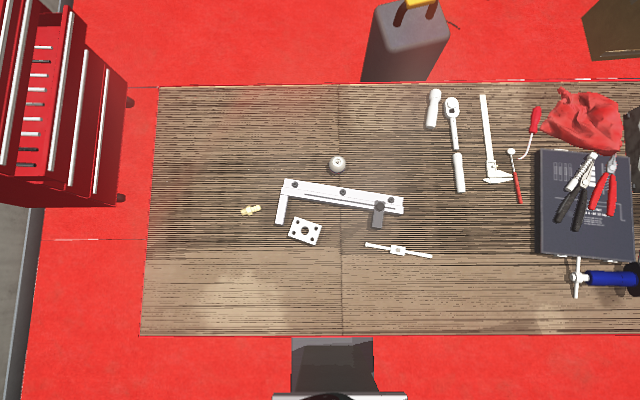

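View pics/side0.png

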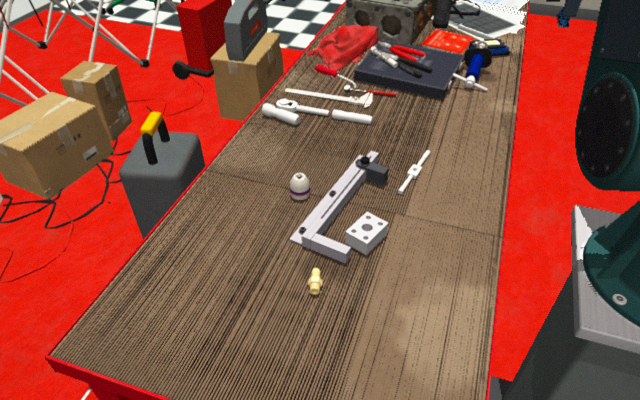

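The top view shows the block at (305,231), the L stop with its end arm at (279,208) and its rail running to (403,205). The jaw is at (378,214), the tap wrench at (398,250), the chuck at (337,165) and the fitting at (251,210). Next I'll enlarge both views to pick corners.

```bash
python3 - <<'E'
import cv2
a=cv2.imread('pics/top0.png')[165:265,265:425]; cv2.imwrite('pics/topc.png',cv2.resize(a,None,fx=5,fy=5,interpolation=cv2.INTER_CUBIC))
a=cv2.imread('pics/side0.png')[145:270,280:440]; cv2.imwrite('pics/sidec.png',cv2.resize(a,None,fx=4.7,fy=4.7,interpolation=cv2.INTER_CUBIC))
E
```

```text
(no output)
```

View pics/topc.png

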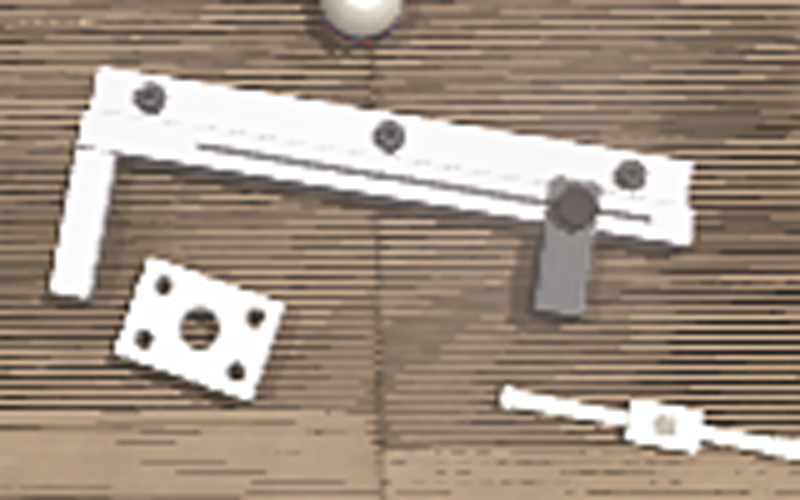

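View pics/sidec.png

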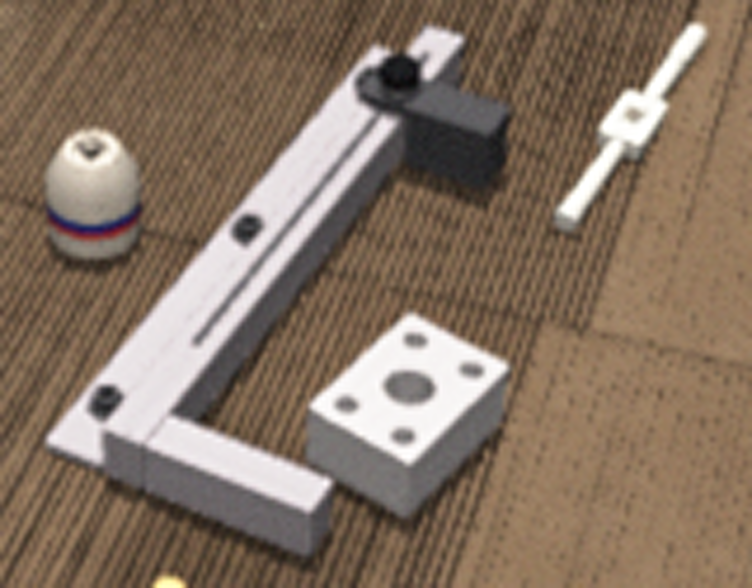

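The crops give the pixels I need. In the top crop the block's top corners are at (148,258), (284,302), (251,401) and (115,352). The stop's inner corner is near (114,154), the end-arm tip at (92,299) and the jaw front at (535,308)–(583,316). In the side crop the block is at (412,313), (508,370), (408,463) and (310,408).

```bash
cat > h.py <<'E'
from rig import bot,get_image
import cv2,numpy as np
def ray(d,uv,z):
    n=cv2.undistortPoints(np.array(uv,float).reshape(-1,1,2),d['intrinsics'],np.array(d['distortion'])).reshape(-1,2)
    T=d['T'] if 'T' in d else d['Tw']
    D=np.c_[n[:,0],-n[:,1],-np.ones(len(n))]@T[:3,:3].T
    s=(z-T[2,3])/D[:,2]
    return (T[:3,3]+D*s[:,None])[:,:2]
E
python3 - <<'E'
from h import *
t=get_image('top'); s=get_image('side')
T=lambda p:(np.array(p)+.5)/5-.5+[265,165]
S=lambda p:(np.array(p)+.5)/4.7-.5+[280,145]
def rep(n,a):
    a=np.array(a); print(n,np.round(a*1000,1).tolist())
rep('blkT',b:=ray(t,T([(148,258),(284,302),(251,401),(115,352)]),.032)); print(b.mean(0),np.linalg.norm(np.diff(b,axis=0),axis=1),np.degrees(np.arctan2(*(b[0]-b[1]))),np.degrees(np.arctan2(*(b[3]-b[2]))))
rep('blkS',b:=ray(s,S([(412,313),(508,370),(408,463),(310,408)]),.032)); print(b.mean(0),np.linalg.norm(np.diff(b,axis=0),axis=1),np.degrees(np.arctan2(*(b[3]-b[0]))),np.degrees(np.arctan2(*(b[2]-b[1]))))
rep('stopT inner,endtip in,out,railend',b:=ray(t,T([(114,154),(92,299),(50,294),(692,246)]),.028)); print(np.degrees(np.arctan2(*(b[0]-b[3]))))
rep('stopS inner,tip in,tip out,railend',b:=ray(s,S([(177,416),(332,486),(310,514),(464,40)]),.028)); print(np.degrees(np.arctan2(*(b[0]-b[3]))))
rep('jawT',ray(t,T([(535,308),(583,316)]),.036)); rep('jawS',ray(s,S([(410,115),(490,138),(511,108)]),.036))
rep('tapT',ray(t,T([(500,395)]),.01)); rep('tapS',ray(s,S([(565,215),(706,30)]),.01))
g=cv2.cvtColor(t['pixels'],cv2.COLOR_BGR2GRAY)
m=(g>225).astype('uint8');n,l,st,c=cv2.connectedComponentsWithStats(m)
for i in range(1,n):
    if st[i,4]>100 and 260<c[i][0]<440 and 150<c[i][1]<270:
        p=cv2.findContours((l==i).astype('uint8'),0,2)[0][0]; r=cv2.minAreaRect(p); print(st[i],r); rep('rect',ray(t,cv2.boxPoints(r),.032))
E
```

```text
blkT [[570.5, 104.3], [548.1, 37.1], [499.8, 53.7], [524.1, 120.3]]
[0.53563089 0.07885939] [0.07084539 0.05106605 0.07098367] 18.439925141019522 20.070569847269123
blkS [[546.4, 38.2], [500.4, 58.3], [525.2, 121.7], [570.4, 105.4]]
[0.53561888 0.08090275] [0.05022463 0.06803313 0.04804676] 19.658217513754206 21.392739053502147
stopT inner,endtip in,out,railend [[623.9, 122.0], [550.8, 132.4], [553.4, 153.3], [574.7, -165.5]]
9.711342363766377
stopS inner,tip in,tip out,railend [[620.7, 123.3], [550.8, 139.5], [554.6, 156.2], [574.5, -160.1]]
9.267063372011766
jawT [[543.7, -85.6], [539.6, -108.9]]
jawS [[581.5, -85.4], [542.8, -81.0], [538.9, -105.5]]
tapT [[503.0, -70.2]]
tapS [[502.9, -70.1], [467.4, -231.4]]
[ 275  178  129   46 1841] ((339.667236328125, 209.8483123779297), (124.15679168701172, 45.85797119140625), 9.130176544189453)
rect [[554.9, 152.4], [669.8, 135.7], [616.1, -170.7], [504.2, -147.3]]
[288 217  34  28 476] ((304.27850341796875, 230.12770080566406), (28.7889404296875, 20.579378128051758), 19.440034866333008)
rect [[524.1, 121.1], [571.9, 104.5], [547.6, 37.4], [500.2, 54.6]]
[365 242  67  16 279] ((398.1280212402344, 249.79598999023438), (67.26092529296875, 8.497058868408203), 10.30484676361084)
rect [[491.3, -66.6], [511.5, -70.9], [481.2, -229.9], [461.3, -225.0]]
```

>>> jog_arm --rows '[0, 0, 0, 2.5, -1.8, 0, 3.5, 0, 0, 0, 2.5, -1.8, 0, 3.5, 0, 0, 0, 2.5, -1.8, 0, 3.5, 0, 0, 0, 2.5, -1.8, 0, 3.5, 0, 0, 0, 2.5, -1.8, 0, 3.5, 0, 0, 0, 2.5, -1.8, 0, 3.5, 0, 0, 0, 2.5, -1.8, 0, 3.5, 0, 0, 0, 2.5, -1.8, 0, 3.5, 0, 0, 0, 2.5, -1.8, 0, 3.5, 0, 0, 0, 2.5, -1.8, 0, 3.5, 0, 0, 0, 2.5, -1.8, 0, 3.5, 0, 0, 0, 2.5, -1.8, 0, 3.5, 0, 0, 6, 0, 0, 0, 3.5, 0, 0, 6, 0, 0, 0, 3.5, 0, 0, 6, 0, 0, 0, 3.5, 0, 0, 6, 0, 0, 0, 3.5, 0, 0, 6, 0, 0, 0, 3.5, 0, 0, 0, 0, 0, 0, 3.5]'

```text
time: 1.7
tool_pos: [0.4494, -0.3496, 0.4047]
tcp_rot: [-180.0, 0.0, -10.0]
force: [-0.1, 0.2, -0.6]
width: 0.0356
grasp_force: 0.0
```

```bash
cat >> h.py <<'E'
I=np.array([.622,.1225]); A=np.radians(9.5)
C=np.array([[np.cos(A),-np.sin(A)],[np.sin(A),np.cos(A)]]) # rows: corner x,y in world
def st():
    o=bot.get_obs(); r=o['tcp_rot']; p=np.array(o['tool_pos'])
    print('t %.2f yaw %.2f roll %.2f pit %.2f w %.4f tipz %.4f'%(o['time'],r[2],r[0],r[1],o['width'],p[2]-.191),'corner mm',np.round(C@(p[:2]-I)*1000,1),'F corner',np.round(C@np.array(o['force'])[:2],1),round(o['force'][2],1))
E
python3 -c "
from h import *;st()"
```

```text
t 1.70 yaw -9.95 roll -179.99 pit 0.01 w 0.0356 tipz 0.2137 corner mm [ -92.3 -494.1] F corner [-0.1  0.2] -0.6
```

>>> jog_arm --rows '[0, 0, -0.4, -0.3, -3.1, 0, 3.5, 0, 0, 0, -0.3, -3.1, 0, 3.5, 0, 0, 0, -0.3, -3.1, 0, 3.5, 0, 0, 0, -0.3, -3.1, 0, 3.5, 0, 0, 0, -0.3, -3.1, 0, 3.5, 0, 0, 0, -0.3, -3.1, 0, 3.5, 0, 0, 0, -0.3, -3.1, 0, 3.5, 0, 0, 0, -0.3, -3.1, 0, 3.5, 0, 0, 0, -0.3, -3.1, 0, 3.5, 0, 0, 0, -0.3, -3.1, 0, 3.5, 0, 0, 0, -0.3, -3.1, 0, 3.5, 0, 0, 0, -0.3, -3.1, 0, 3.5, 0, 0, 0, -0.3, -3.1, 0, 3.5, 0, 0, 0, -0.3, -3.1, 0, 3.5, 0, 0, 0, 0, 0, 3.0, 3.5, 0, 0, 0, 0, 0, 3.0, 3.5, 0, 0, 0, 0, 0, 3.0, 3.5, 0, 0, 0, 0, 0, 3.0, 3.5, 0, 0, 0, 0, 0, 3.0, 3.5, 0, 0, 0, 0, 0, 0, 3.5]'

```text
time: 3.37
tool_pos: [0.4763, 0.0852, 0.2504]
tcp_rot: [179.9, 0.4, -9.1]
force: [-2.9, 0.3, -0.3]
width: 0.035
grasp_force: 0.0
```

```bash
python3 -c "
from h import *;st()
d=get_image('side');cv2.imwrite('pics/s1.png',cv2.resize(d['pixels'][130:280,260:460],None,fx=4,fy=4,interpolation=2))"
```

```text
t 3.37 yaw -9.07 roll 179.88 pit 0.39 w 0.0350 tipz 0.0594 corner mm [-137.5  -60.8] F corner [-2.9 -0.2] -0.3
```

View pics/s1.png

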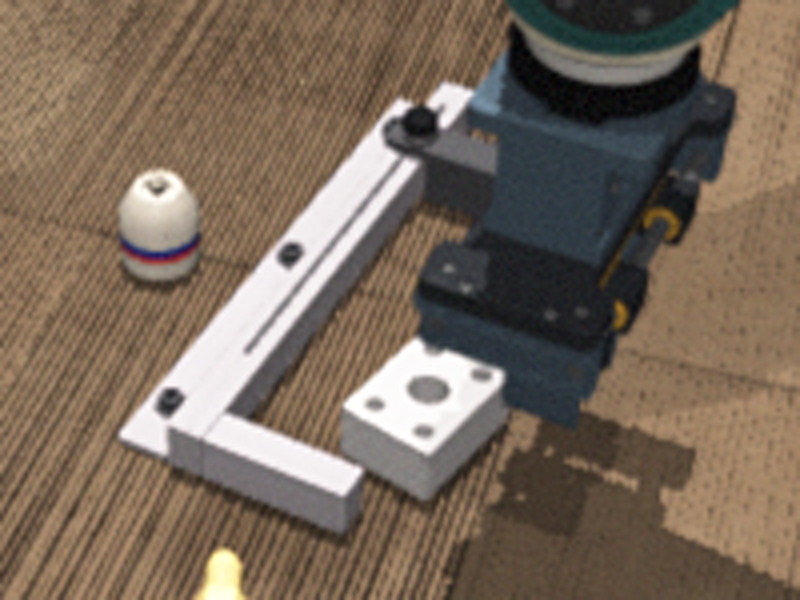

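The side view shows the fingers just robot-side of the block and the way clear. I'll lower and start the push.

>>> jog_arm --rows '[0, 0, 0, 0, 0, 2.0, 3.5, 0, 0, 0, 0, 0, 2.0, 3.5, 0, 0, 0, 0, 0, 1.2, 3.5, 0, 0, 0, 0, 0, 0, 3.5, 0, 0, 0, 0.3, 0, 0, 3.5, 0, 0, 0, 0.3, 0, 0, 3.5, 0, 0, 0, 0.3, 0, 0, 3.5, 0, 0, 0, 0.3, 0, 0, 3.5, 0, 0, 0, 0.3, 0, 0, 3.5, 0, 0, 0, 0.3, 0, 0, 3.5, 0, 0, 0, 0.3, 0, 0, 3.5, 0, 0, 0, 0.3, 0, 0, 3.5, 0, 0, 0, 0.3, 0, 0, 3.5, 0, 0, 0, 0.3, 0, 0, 3.5, 0, 0, 0, 0.3, 0, 0, 3.5, 0, 0, 0, 0.3, 0, 0, 3.5, 0, 0, 0, 0.3, 0, 0, 3.5, 0, 0, 0, 0.3, 0, 0, 3.5, 0, 0, 0, 0.3, 0, 0, 3.5, 0, 0, 0, 0, 0, 0, 3.5]'

```text
time: 5.08
tool_pos: [0.5233, 0.0781, 0.2028]
tcp_rot: [-180.0, -0.0, -9.3]
force: [0.6, -0.1, -0.3]
width: 0.0351
grasp_force: 0.0
```

```bash
python3 -c "
from h import *;st()
d=get_image('side');cv2.imwrite('pics/s2.png',cv2.resize(d['pixels'][130:280,260:460],None,fx=4,fy=4,interpolation=2))"
```

```text
t 5.08 yaw -9.28 roll -179.99 pit -0.05 w 0.0351 tipz 0.0118 corner mm [-90.1 -60.1] F corner [0.6 0. ] -0.3
```

View pics/s2.png

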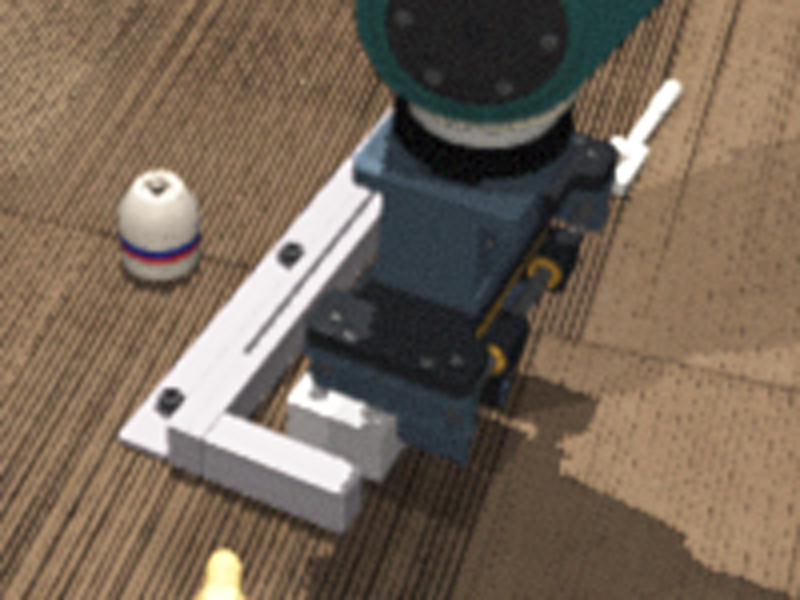

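The block has squared up to the fingers and sits about 24 mm short of the rail. I'll keep pushing and slow down towards contact.

>>> jog_arm --rows '[0, 0, 0, 0, 0, 0.4, 3.5, 0, 0, 0, 0.25, 0, 0, 3.5, 0, 0, 0, 0.25, 0, 0, 3.5, 0, 0, 0, 0.25, 0, 0, 3.5, 0, 0, 0, 0.25, 0, 0, 3.5, 0, 0, 0, 0.25, 0, 0, 3.5, 0, 0, 0, 0.25, 0, 0, 3.5, 0, 0, 0, 0.25, 0, 0, 3.5, 0, 0, 0, 0.25, 0, 0, 3.5, 0, 0, 0, 0.1, 0, 0, 3.5, 0, 0, 0, 0.1, 0, 0, 3.5, 0, 0, 0, 0, 0, 0, 3.5, 0, 0, 0, 0, 0, 0, 3.5]'

```text
time: 6.22
tool_pos: [0.5443, 0.0746, 0.1988]
tcp_rot: [-180.0, -0.0, -9.3]
force: [-1.4, -0.0, -0.1]
width: 0.0353
grasp_force: 0.3
```

>>> jog_arm --rows '[0, 0, 0, 0.1, 0, 0, 3.5, 0, 0, 0, 0.1, 0, 0, 3.5, 0, 0, 0, 0, 0, 0, 3.5]'

```text
time: 6.47
tool_pos: [0.5464, 0.0743, 0.1987]
tcp_rot: [-180.0, -0.0, -9.3]
force: [-1.9, 0.6, -0.6]
width: 0.0348
grasp_force: 0.7
```

```bash
python3 -c "
from h import *;st()"
```

```text
t 6.47 yaw -9.27 roll -180.00 pit -0.01 w 0.0348 tipz 0.0077 corner mm [-66.6 -60. ] F corner [-2.   0.3] -0.6
```

>>> jog_arm --rows '[0, 0, 0, 0.1, 0, 0, 3.5, 0, 0, 0, 0.1, 0, 0, 3.5, 0, 0, 0, 0, 0, 0, 3.5]'

```text
time: 6.72
tool_pos: [0.5478, 0.074, 0.1986]
tcp_rot: [180.0, 0.1, -9.3]
force: [-7.2, 2.9, 4.1]
width: 0.0352
grasp_force: 3.5
```

>>> jog_arm --rows '[0, 0, 0, 0.1, 0, 0, 3.5, 0, 0, 0, 0, 0, 0, 3.5]'

```text
time: 6.88
tool_pos: [0.5483, 0.074, 0.1985]
tcp_rot: [180.0, 0.2, -9.3]
force: [-12.1, 4.5, 10.2]
width: 0.0352
grasp_force: 6.4
```

>>> jog_arm --rows '[0, 0, 0, 0.1, 0, 0, 3.5, 0, 0, 0, 0, 0, 0, 3.5]'

```text
time: 7.05
tool_pos: [0.5486, 0.0739, 0.1983]
tcp_rot: [179.9, 0.3, -9.3]
force: [-17.5, 5.8, 13.7]
width: 0.0348
grasp_force: 9.2
```

The block is on the rail: force jumped at tool x ≈ -65. Next I'll retreat, lift, close the fingers and move behind the free end.

>>> jog_arm --rows '[0, 0, 0, -0.5, 0, 0, 3.5, 0, 0, 0, -1.0, 0, 0, 3.5, 0, 0, 0, 0, 0, -3.0, 3.5, 0, 0, 0, 0, 0, -3.0, 3.5, 0, 0, 0, 0, 2.0, 0, 0, 0, 0, 0, 0, 2.0, 0, 0, 0, 0, 0, 0, 2.0, 0, 0, 0, 0, 0, 0, 2.0, 0, 0, 0, 0, 0, 1.8, 0, 0, 0, 0, 0, 0, 1.8, 0, 0, 0, 0, 0, 0, 1.7, 0, 0, 0, 0, 0, 0, 0, 0, 0, 0]'

```text
time: 8.05
tool_pos: [0.5771, -0.0119, 0.2594]
tcp_rot: [-180.0, -0.2, -9.3]
force: [-0.5, -0.5, 0.4]
width: 0.0008
grasp_force: 0.0
```

```bash
python3 -c "
from h import *;st()
d=get_image('side');cv2.imwrite('pics/s3.png',cv2.resize(d['pixels'][130:280,260:460],None,fx=4,fy=4,interpolation=2))"
```

```text
t 8.05 yaw -9.30 roll -179.99 pit -0.19 w 0.0008 tipz 0.0684 corner mm [ -22.1 -140. ] F corner [-0.4 -0.5] 0.4
```

View pics/s3.png

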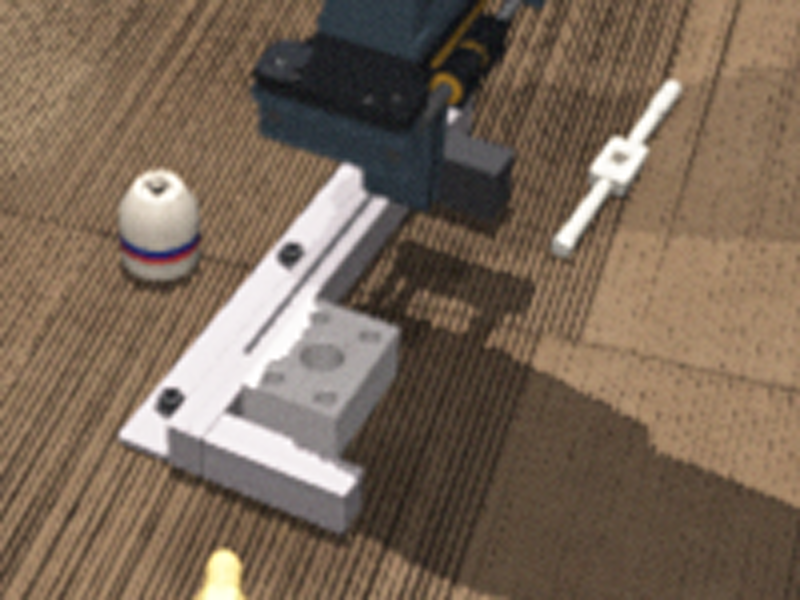

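The block lies flush along the rail, its end about 20 mm from the end stop, and the gripper sits behind the free end. I'll lower and push along the rail.

>>> jog_arm --rows '[0, 0, 0, -0.4, 0, 2.0, 0, 0, 0, 0, 0, 0, 2.0, 0, 0, 0, 0, 0, 0, 2.0, 0, 0, 0, 0, 0, -0.5, 0, 0, 0, 0, 0, 0, -0.5, 0, 0, 0, 0, 0, 0, -0.5, 0, 0, 0, 0, 0, 0, -0.5, 0, 0, 0, 0, 0, 0, -0.5, 0, 0, 0, 0, 0, 0, -0.5, 0, 0, 0, 0, 0, 0, -0.3, 0, 0, 0, 0, 0, 0, -0.3, 0, 0, 0, 0, 0, 0, -0.3, 0, 0, 0, 0, 0, 0, -0.3, 0, 0, 0, 0, 0, 0, -0.3, 0, 0, 0, 0, 0, 0, -0.3, 0, 0, 0, 0, 0, 0, -0.2, 0, 0, 0, 0, 0, 0, 0, 0, 0]'

```text
time: 9.52
tool_pos: [0.579, 0.0389, 0.1987]
tcp_rot: [-180.0, -0.0, -9.3]
force: [1.1, 0.4, 0.2]
width: 0.0005
grasp_force: 0.0
```

>>> jog_arm --rows '[0, 0, 0, 0, -0.1, 0, 0, 0, 0, 0, 0, -0.1, 0, 0, 0, 0, 0, 0, 0, 0, 0]'

```text
time: 9.77
tool_pos: [0.5792, 0.0406, 0.1987]
tcp_rot: [180.0, 0.0, -9.3]
force: [-0.4, -1.5, 0.8]
width: 0.0002
grasp_force: 0.6
```

```bash
python3 -c "
from h import *;st()"
```

```text
t 9.77 yaw -9.27 roll 180.00 pit 0.01 w 0.0002 tipz 0.0077 corner mm [-28.7 -87.8] F corner [-0.1 -1.6] 0.8
```

>>> jog_arm --rows '[0, 0, 0, 0, -0.1, 0, 0, 0, 0, 0, 0, -0.1, 0, 0, 0, 0, 0, 0, -0.1, 0, 0, 0, 0, 0, 0, 0, 0, 0]'

```text
time: 10.1
tool_pos: [0.5797, 0.0437, 0.1987]
tcp_rot: [-180.0, 0.0, -9.3]
force: [0.1, -1.0, 0.6]
width: 0.0002
grasp_force: 0.5
```

>>> jog_arm --rows '[0, 0, 0, 0, -0.1, 0, 0, 0, 0, 0, 0, -0.1, 0, 0, 0, 0, 0, 0, 0, 0, 0]'

```text
time: 10.35
tool_pos: [0.5801, 0.0456, 0.1987]
tcp_rot: [-180.0, 0.0, -9.3]
force: [-0.3, -0.0, -0.5]
width: 0.0003
grasp_force: 0.5
```

```bash
python3 -c "
from h import *;st()"
```

```text
t 10.35 yaw -9.27 roll -180.00 pit 0.00 w 0.0003 tipz 0.0077 corner mm [-28.7 -82.7] F corner [-0.2 -0.1] -0.5
```

>>> jog_arm --rows '[0, 0, 0, 0, -0.1, 0, 0, 0, 0, 0, 0, -0.1, 0, 0, 0, 0, 0, 0, 0, 0, 0]'

```text
time: 10.6
tool_pos: [0.5803, 0.0476, 0.1987]
tcp_rot: [180.0, 0.0, -9.3]
force: [-1.0, -2.4, 0.6]
width: 0.0007
grasp_force: 0.9
```

>>> jog_arm --rows '[0, 0, 0, 0, -0.1, 0, 0, 0, 0, 0, 0, 0, 0, 0]'

```text
time: 10.77
tool_pos: [0.5802, 0.0481, 0.1987]
tcp_rot: [179.9, 0.1, -9.3]
force: [-3.2, -9.9, 3.9]
width: 0.0007
grasp_force: 5.2
```

>>> jog_arm --rows '[0, 0, 0, 0, -0.1, 0, 0, 0, 0, 0, 0, 0, 0, 0]'

```text
time: 10.93
tool_pos: [0.5802, 0.0484, 0.1987]
tcp_rot: [179.9, 0.1, -9.2]
force: [-4.9, -20.5, 6.5]
width: 0.0004
grasp_force: 10.7
```

>>> jog_arm --rows '[0, 0, 0, 0, 0.5, 0, 0, 0, 0, 0, 0, 1.0, 0, 0, 0, 0, 0, 0, 0, -3.0, 0, 0, 0, 0, 0, 0, -3.0, 0, 0, 0, 0, -2.0, -1.8, 0, 2.5, 0, 0, 0, -2.0, -1.8, 0, 2.5, 0, 0, 0, -2.1, -1.7, 0, 2.5, 0, 0, 0, 0, 0, 0, 2.5, 0, 0, 0, 0, 0, 0, 2.5]'

```text
time: 11.68
tool_pos: [0.526, 0.0972, 0.2588]
tcp_rot: [-180.0, -0.0, -9.2]
force: [-0.8, -0.1, -0.6]
width: 0.0247
grasp_force: 0.0
```

```bash
python3 -c "
from h import *;st()
d=get_image('side');cv2.imwrite('pics/s4.png',cv2.resize(d['pixels'][200:280,280:400],None,fx=6,fy=6,interpolation=2))"
```

```text
t 11.68 yaw -9.18 roll -179.99 pit -0.00 w 0.0247 tipz 0.0678 corner mm [-90.5 -40.8] F corner [-0.7 -0.3] -0.6
```

View pics/s4.png

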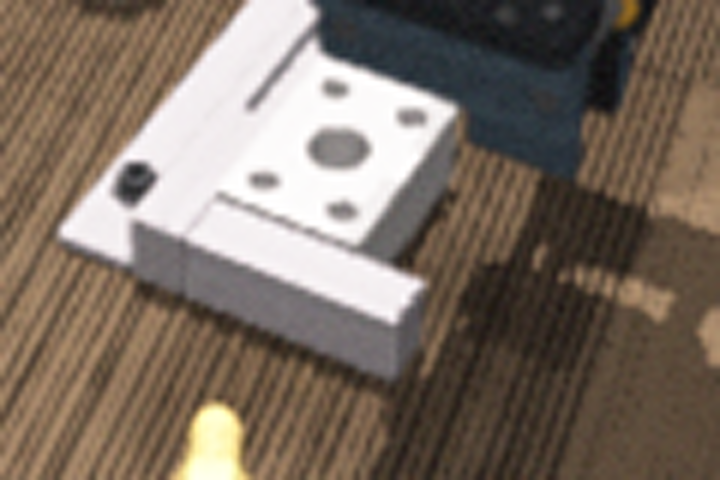

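The block looks seated against the rail and the end stop. I'll press it once more towards the rail to make sure it is flush.

>>> jog_arm --rows '[0, 0, 0, 0, 0, 2.0, 2.5, 0, 0, 0, 0, 0, 2.0, 2.5, 0, 0, 0, 0, 0, 2.0, 2.5, 0, 0, 0, 0.5, 0, 0, 2.5, 0, 0, 0, 0.5, 0, 0, 2.5, 0, 0, 0, 0.5, 0, 0, 2.5, 0, 0, 0, 0.3, 0, 0, 2.5, 0, 0, 0, 0.3, 0, 0, 2.5, 0, 0, 0, 0.2, 0, 0, 2.5, 0, 0, 0, 0.1, 0, 0, 2.5, 0, 0, 0, 0.1, 0, 0, 2.5, 0, 0, 0, 0, 0, 0, 2.5]'

```text
time: 12.73
tool_pos: [0.5509, 0.0927, 0.1988]
tcp_rot: [180.0, 0.1, -9.3]
force: [-4.3, -0.9, 2.6]
width: 0.025
grasp_force: 1.9
```

>>> jog_arm --rows '[0, 0, 0, 0.1, 0, 0, 2.5, 0, 0, 0, 0, 0, 0, 2.5]'

```text
time: 12.9
tool_pos: [0.5513, 0.0927, 0.1985]
tcp_rot: [180.0, 0.2, -9.3]
force: [-10.0, 1.3, 8.8]
width: 0.0247
grasp_force: 4.9
```

>>> jog_arm --rows '[0, 0, 0, 0.1, 0, 0, 2.5, 0, 0, 0, 0, 0, 0, 2.5]'

```text
time: 13.07
tool_pos: [0.5517, 0.0926, 0.1984]
tcp_rot: [179.9, 0.3, -9.3]
force: [-15.1, 3.2, 12.6]
width: 0.025
grasp_force: 7.8
```

```bash
python3 -c "
from h import *;st()"
```

```text
t 13.07 yaw -9.27 roll 179.94 pit 0.28 w 0.0250 tipz 0.0074 corner mm [-64.4 -41.1] F corner [-15.5   0.7] 12.6
```

The block is seated firmly. Now I'll move behind the sliding stop.

>>> jog_arm --rows '[0, 0, 0, -0.5, 0, 0, 2.5, 0, 0, 0, -1.0, 0, 0, 2.5, 0, 0, 0, 0, 0, -3.0, 2.5, 0, 0, 0, 0, 0, -3.0, 2.5, 0, 0, 0, 0, 0, -2.0, 0, 0, 0, 0, 0.6, 3.0, 0, 0, 0, 0, 0, 0.6, 3.0, 0, 0, 0, 0, 0, 0.6, 3.0, 0, 0, 0, 0, 0, 0.7, 3.0, 0, 0, 0, 0, 0, 0.7, 3.0, 0, 0, 0, 0, 0, 0.7, 3.0, 0, 0, 0, 0, 0, 0.7, 3.0, 0, 0, 0, 0, 0, 0.4, 3.0, 0, 0, 0, 0, 0, 0, 0, 0, 0, 0, 0, 0, 0, 0, 0, 0]'

```text
time: 14.32
tool_pos: [0.5487, -0.151, 0.2787]
tcp_rot: [180.0, -0.0, -9.4]
force: [-0.3, -0.4, -0.4]
width: 0.0005
grasp_force: 0.0
```

```bash
python3 -c "
from h import *;st()
d=get_image('side');cv2.imwrite('pics/s5.png',cv2.resize(d['pixels'][130:280,260:460],None,fx=4,fy=4,interpolation=2))"
```

```text
t 14.32 yaw -9.39 roll 179.99 pit -0.03 w 0.0005 tipz 0.0877 corner mm [ -27.1 -281.9] F corner [-0.3 -0.4] -0.4
```

View pics/s5.png

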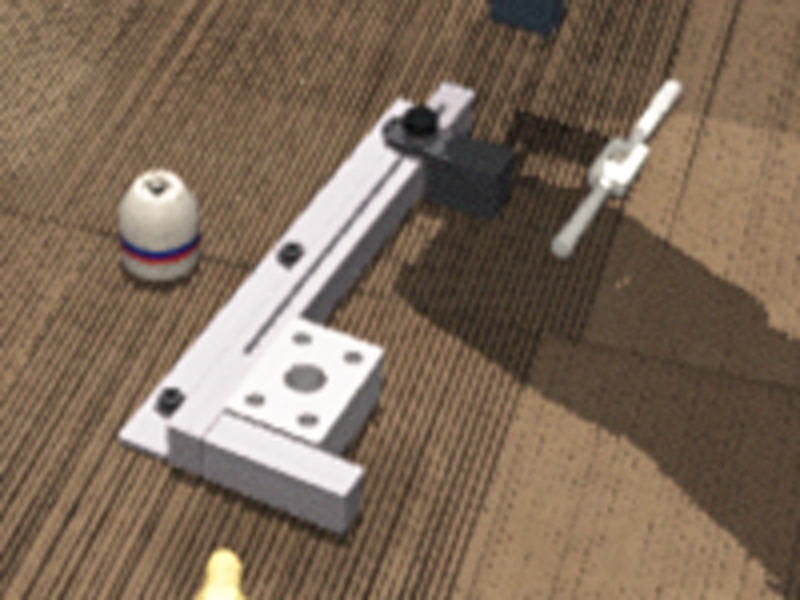

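The block is in the corner, the jaw is still open near (465,165), and the tool is clear behind it. I'll lower and push the jaw.

>>> jog_arm --rows '[0, 0, 0, 0, 0, 2.0, 0, 0, 0, 0, 0, 0, 2.0, 0, 0, 0, 0, 0, 0, 2.0, 0, 0, 0, 0, 0, 0, 2.0, 0, 0, 0, 0, 0, -0.4, 0, 0, 0, 0, 0, 0, -0.4, 0, 0, 0, 0, 0, 0, -0.4, 0, 0, 0, 0, 0, 0, -0.4, 0, 0, 0, 0, 0, 0, -0.5, 0, 0, 0, 0, 0, 0, -0.5, 0, 0, 0, 0, 0, 0, -0.5, 0, 0, 0, 0, 0, 0, -0.5, 0, 0, 0, 0, 0, 0, -0.5, 0, 0, 0, 0, 0, 0, -0.5, 0, 0, 0, 0, 0, 0, -0.5, 0, 0, 0, 0, 0, 0, -0.5, 0, 0, 0, 0, 0, 0, -0.5, 0, 0, 0, 0, 0, 0, 0, 0, 0]'

```text
time: 15.87
tool_pos: [0.559, -0.089, 0.1986]
tcp_rot: [-180.0, 0.0, -9.2]
force: [-0.3, 0.2, 0.5]
width: 0.0004
grasp_force: 0.0
```

```bash
python3 -c "
from h import *;st()"
```

```text
t 15.87 yaw -9.24 roll -179.99 pit 0.03 w 0.0004 tipz 0.0076 corner mm [ -27.2 -219. ] F corner [-0.3  0.1] 0.5
```

>>> jog_arm --rows '[0, 0, 0, 0, -0.5, 0, 0, 0, 0, 0, 0, -0.5, 0, 0, 0, 0, 0, 0, -0.5, 0, 0, 0, 0, 0, 0, -0.5, 0, 0, 0, 0, 0, 0, -0.5, 0, 0, 0, 0, 0, 0, -0.5, 0, 0, 0, 0, 0, 0, -0.5, 0, 0, 0, 0, 0, 0, -0.5, 0, 0, 0, 0, 0, 0, -0.5, 0, 0, 0, 0, 0, 0, -0.5, 0, 0, 0, 0, 0, 0, -0.5, 0, 0, 0, 0, 0, 0, -0.5, 0, 0, 0, 0, 0, 0, -0.5, 0, 0, 0, 0, 0, 0, -0.5, 0, 0, 0, 0, 0, 0, -0.5, 0, 0, 0, 0, 0, 0, -0.5, 0, 0, 0, 0, 0, 0, -0.5, 0, 0, 0, 0, 0, 0, -0.5, 0, 0, 0, 0, 0, 0, -0.5, 0, 0]'

```text
time: 17.45
tool_pos: [0.5744, 0.0044, 0.1988]
tcp_rot: [-180.0, -0.0, -9.3]
force: [1.5, -3.4, 0.8]
width: 0.0004
grasp_force: 1.5
```

>>> jog_arm --rows '[0, 0, 0, 0, -0.3, 0, 0, 0, 0, 0, 0, -0.3, 0, 0, 0, 0, 0, 0, -0.2, 0, 0, 0, 0, 0, 0, -0.2, 0, 0, 0, 0, 0, 0, -0.2, 0, 0, 0, 0, 0, 0, -0.2, 0, 0, 0, 0, 0, 0, -0.1, 0, 0, 0, 0, 0, 0, 0, 0, 0]'

```text
time: 18.12
tool_pos: [0.5766, 0.0189, 0.1987]
tcp_rot: [-180.0, 0.0, -9.3]
force: [0.4, -1.0, -0.8]
width: 0.0007
grasp_force: 0.3
```

>>> jog_arm --rows '[0, 0, 0, 0, -0.1, 0, 0, 0, 0, 0, 0, -0.1, 0, 0, 0, 0, 0, 0, 0, 0, 0]'

```text
time: 18.37
tool_pos: [0.5769, 0.0208, 0.1987]
tcp_rot: [180.0, 0.0, -9.3]
force: [0.8, -1.3, 0.4]
width: 0.0005
grasp_force: 0.8
```

```bash
python3 -c "
from h import *;st()"
```

```text
t 18.37 yaw -9.27 roll 180.00 pit 0.02 w 0.0005 tipz 0.0077 corner mm [ -27.7 -107.8] F corner [ 1.  -1.1] 0.4
```

>>> jog_arm --rows '[0, 0, 0, 0, -0.1, 0, 0, 0, 0, 0, 0, -0.1, 0, 0, 0, 0, 0, 0, 0, 0, 0]'

```text
time: 18.62
tool_pos: [0.5772, 0.0225, 0.1987]
tcp_rot: [180.0, 0.0, -9.3]
force: [-0.5, -6.8, 1.4]
width: 0.0004
grasp_force: 3.4
```

>>> jog_arm --rows '[0, 0, 0, 0, -0.1, 0, 0, 0, 0, 0, 0, 0, 0, 0]'

```text
time: 18.78
tool_pos: [0.5773, 0.0228, 0.1987]
tcp_rot: [179.9, 0.0, -9.2]
force: [-1.9, -16.9, 1.9]
width: 0.0005
grasp_force: 8.6
```

>>> jog_arm --rows '[0, 0, 0, 0, -0.1, 0, 0, 0, 0, 0, 0, 0, 0, 0]'

```text
time: 18.95
tool_pos: [0.5774, 0.0232, 0.1987]
tcp_rot: [179.9, 0.1, -9.2]
force: [-2.9, -28.0, 4.1]
width: 0.0007
grasp_force: 14.2
```

>>> jog_arm --rows '[0, 0, 0, 0, -0.1, 0, 0, 0, 0, 0, 0, 0, 0, 0, 0, 0, 0, 0, 0, 0, 0]'

```text
time: 19.2
tool_pos: [0.5775, 0.0235, 0.1987]
tcp_rot: [179.8, 0.1, -9.2]
force: [-3.5, -38.9, 5.9]
width: 0.0003
grasp_force: 19.7
```

The jaw met the block at the expected place and is firm at 39 N. Backing off and lifting clear.

>>> jog_arm --rows '[0, 0, 0, 0, 0.3, 0, 0, 0, 0, 0, 0, 0.7, 0, 0, 0, 0, 0, 0, 1.0, 0, 0, 0, 0, 0, 0, 0, -2.0, 0, 0, 0, 0, 0, 0, -3.0, 0, 0, 0, 0, 0, 0, -3.0, 0, 0, 0, 0, 0, 3.0, -3.0, 0, 0, 0, 0, -1.0, 3.0, -2.0, 0, 0, 0, 0, -1.0, 3.0, 0, 0, 0, 0, 0, -1.0, 3.0, 0, 0, 0, 0, 0, -1.0, 3.0, 0, 0, 0, 0, 0, 0, 0, 0, 0, 0, 0, 0, 0, 0, 0, 0]'

```text
time: 20.28
tool_pos: [0.5103, -0.1364, 0.3282]
tcp_rot: [-180.0, 0.0, -9.4]
force: [-0.1, 0.3, 0.4]
width: 0.0001
grasp_force: 0.0
```

```bash
python3 -c "
from h import *;st()
d=get_image('side');cv2.imwrite('pics/s6.png',cv2.resize(d['pixels'][145:295,270:430],None,fx=4,fy=4,interpolation=2))"
```

```text
t 20.28 yaw -9.41 roll -179.99 pit 0.00 w 0.0001 tipz 0.1372 corner mm [ -67.5 -273.8] F corner [-0.2  0.2] 0.4
```

View pics/s6.png

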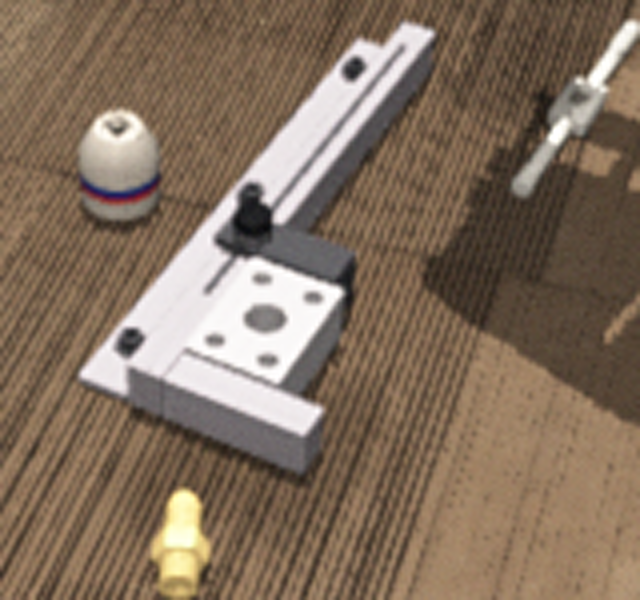

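The block at (265,320) is seated in the corner with the jaw at (315,255) against its free end. The chuck, fitting and tap wrench have not moved, and the robot is clear.

```bash
python3 -c "
from rig import bot;print(bot.finish_job())"
```

```text
the job is handed in; nothing more can be done
None
```

I handed the job in at about 20 s: the block is seated in the corner, the sliding stop is against its free end, the three bystanders look untouched and the robot is clear; no verdict came back.

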